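# Open the push-latch fastener case

### The arm

A 6-joint arm with a two-finger parallel gripper is mounted at the origin on the work surface. World frame = base frame: x ahead of the robot, y to its left, z up, the work surface at z = 0. Lengths are in mm, angles in rad, forces in N, time in s.
With the tool pointing down it reaches from about 225 to 725 mm from the base axis. Payload 3.1 kg.
Tool frame: the origin (TCP) lies between the finger pads; the fingertips stand 8 mm ahead of it and the grasp point (between the pads) lies 11 mm behind it; z points along the fingers, y is the line along which they close (so a half turn about z gives the same grasp; the last joint's range is limited). The gripper opens to 85 mm and grips with 20 to 120 N. Pads are 22 mm wide; open, the fingers measure 114 mm over their backs; the gripper's body (76 mm by 85 mm) begins 54 mm behind the grasp point. The pads swing forward as they close: fully open they stand 13 mm farther back than shut.
Start: joints at [-1.467, 0.048, 0.099, 1.622, 0, 1.443], TCP at [120.593, -510.955, 239.312] pointing down, gripper open.
Joint ranges: [-2.91, 2.91], [-0.99, 1.94], [-1.21, 1.42], [-2.12, 2.29], [-1.49, 1.47], [-3.14, 3.14]. Speed limits (rad/s): [2.79, 2.79, 3.14, 3.14, 3.14, 3.14].

### API

Orientations are given as a unit quaternion [x, y, z, w].
In Python, from bench import ctrl gives the robot as it stands.
- The arm moves only by the shell command python3 -m inch 'ROWS' [FORCE]. ROWS is JSON, a list of rows, each a list of 5 numbers: the shift along the tool's x, y, z in m, then the turn about the tool's z in rad, then the finger opening in m, from 0 to 0.0854. A call has exactly 8 rows; each row shifts and turns the commanded pose from where the row before left it, along the tool's axes as they then stand; what a row does not reach is not made up. A row lasts 1/12 s, in which the tool goes at most 41.7 mm and 7.16 degrees, less where a joint would pass 70% of its speed; a pose out of reach is approached as far as the arm can. A call is refused whole if a number of a shift passes 0.0417 or a number of a turn 0.125, either way. A call with a gripper value outside its range is refused whole. The fingers move at their own pace and stop on an object; FORCE is the grip in N (left out, the last holds). Time passes only in rows, so rows that do not move let the fingers close, or fill a call up. It gives the time, the measured TCP pose, the force, the opening and the grip force at its end, in the units of the state.
- ctrl.get_state(): the state, without advancing time (a new reading comes with each control period).
- ctrl.grab_frame(name): name is "scene" or "top" or "wrist"; returns the picture (420x560x3 uint8, red, green, blue); there is no depth.
- ctrl.get_calibration(name): a dict with "intrinsics" (3x3 intrinsics, pixels), "R" (3x3) and "t" (3): a world point X has camera coordinates R X + t; the wrist camera has in their place "mount" (4x4, takes a point from camera to tool coordinates, whose origin is the TCP and whose axes are the flange's). Camera axes: x right, y down, z forward; pixel columns grow to the right and rows downward; lengths in mm; the calibration is good to about 2 mm. The wrist camera is an equidistant fisheye: a pixel r from the principal point sees the ray r / f radians off the axis. A picture is of the moment at which its call begins: read the wrist's pose just before it. get_calibration takes no time and is no camera call.
- ctrl.job_done(): hands the job in; it is judged then, once.
The state is a dict: "clock": time; "joints": joint angles; "joint_velocities": joint speeds; "effort": joint torques, N m; "tcp_pos": TCP position; "orientation": TCP orientation; "contact_force": force on the tool from outside, world axes, zero at the start; "ft_torque": the same for the moment, N m; "grip_width": opening from 0.0 (shut) to 1.0 (fully open); "grip_force": force on a finger pad.
Only numpy, scipy, OpenCV 4.12 (cv2) and the standard library are available. Lean on these libraries where they do the work, as an engineer would, in place of code of your own. Each camera call takes 0.05 s, during which the arm holds its last target. There are 200 camera calls.

### The job

Three lidded parts cases stand in a row on the bench: open the widest one. With the fingertips, press down on the front of its lid until the touch catch lets go, back off so that the lid springs ajar by itself, then push the lid up and right over until it rests back against its stop, and leave it clear. Do not grip or pick up anything, do not ram the lid, keep the two narrow cases shut and leave the loose things where they are.

Things in the scene. Friction and masses are not known exactly. Their poses are not given: they have to be found in the camera images.
- case_wide: The case to open, the widest of the three. Blue plastic parts case, fixed to the bench, 150 mm deep, 150 mm wide, walls 90 mm high; origin at the centre of its underside; x axis points from its front (nearer the robot) to its hinged rear, z up
- lid_wide (a joint): Angle (rad) of the wide lid about its rear hinge: 0 shut on its catch; pressed at the push mark with 4 to 5 N it sinks 3 to 4 mm and the catch lets go (stop at -0.042, 5.5 mm down). Finger withdrawn, a spring lifts it to about 0.62 (ajar) and holds it. From there to about 1.5 the 120 g lid falls back to ajar if let go; past about 1.6 it drops back to its open stop at 2.0
- lid_wide_push (a point): Push mark, a thin 26 mm ring on the lid's upper face, on the lid's centre line 20 mm behind its front edge, 132 mm from the hinge; moves with the lid. When shut its height is 102 mm. Pressing elsewhere close to the front edge also works; near the hinge it does not
- lid_wide_edge (a point): Middle of the lid's front edge, on the underside of the 6 mm plate, 152 mm from the hinge; moves with the lid. The lid is a plain flat plate 156 mm wide; shut, it stands 6 mm clear of the case's rim. A 16 mm wide catch tongue hangs 36 mm below its underside near the left (+y) front corner, 55 mm off the centre line and 17 mm behind the edge; the rest of the underside is bare
- lid_wide_hinge (a point): Middle of the lid's hinge axis, at the rear of the wide case, 96 mm above the bench; the axis runs along the case's y axis
- case_narrow1: Narrow blue plastic parts case, fixed to the bench, 150 mm deep, 95 mm wide, walls 90 mm high; origin at the centre of its underside; x axis points from its front (nearer the robot) to its hinged rear, z up. Same kind of lid, not to be opened. The three cases stand in a row in any order
- lid_narrow1 (a joint): Lid angle (rad) of the narrow case case_narrow1: 0 = shut; opens in the same way when pressed
- case_narrow2: Narrow blue plastic parts case, fixed to the bench, 150 mm deep, 95 mm wide, walls 90 mm high; origin at the centre of its underside; x axis points from its front (nearer the robot) to its hinged rear, z up. Same kind of lid, not to be opened. The three cases stand in a row in any order
- lid_narrow2 (a joint): Lid angle (rad) of the narrow case case_narrow2: 0 = shut; opens in the same way when pressed
- glue: Bystander: loose small green glue bottle, 38 mm across, 125 mm tall, among the cases; origin at the centre of its underside
- tin: Bystander: loose low round tin, 42 mm across, 60 mm tall, among the cases; origin at the centre of its underside
- carton: Bystander: loose small cardboard carton 60 x 45 x 50 mm, in front of the cases; origin at the centre of its underside
- wrench: Bystander: loose steel wrench 170 mm long, lying flat in front of the cases; origin under its middle
- mug: Bystander: loose white mug, 80 mm across, 90 mm tall, to the left; origin at the centre of its underside
- tape: Bystander: loose empty tape roll 90 mm across, 45 mm high, to the right; origin at the centre of its underside
- washers: Bystander: loose short steel slug, 36 mm across, 30 mm tall, behind the cases; origin at the centre of its underside

How it is judged:
By the outcome, as a careful person would: the job done as asked, in the order asked, and still so for the second after the job is handed in, with the robot touching nothing.
It also fails if it takes over 51 s, if anything falls off the work surface, if the arm or the gripper's body presses on something with over 40 N, if the wrist force passes 120 N, or if a joint passes its speed limit or range.

## Working session

There is one attempt and no reset: what is moved stays moved. The work goes in short steps, Python scripts to look and compute and a shell command to move; the robot and the scene stay as the last step left them, time stands still between calls to the robot, and variables do not carry over. Pictures are saved under pics/ and viewed, at most 10 in all, crops included, and the job is handed in when it is done.

```bash
mkdir -p pics; python3 - <<'E'
from bench import ctrl
import cv2,numpy as np
s=ctrl.get_state();print(s['clock'],s['tcp_pos'],s['orientation'],s['grip_width'])
for n in('scene','top'):
    f=ctrl.grab_frame(n);cv2.imwrite(f'pics/{n}0.png',f[:,:,::-1])
    c=ctrl.get_calibration(n);print(n,c)
E
```

```text
0.0 [ 120.52595146 -510.35972954  238.10688148] [ 9.93289678e-01  1.15646794e-01  1.52494502e-06 -1.19776891e-03] 0.9982105034910577
scene {'intrinsics': array([[453.00342001,   0.        , 283.26306922],
       [  0.        , 453.00342001, 201.80984743],
       [  0.        ,   0.        ,   1.        ]]), 'R': array([[ 0.42571809,  0.90481312, -0.00879323],
       [ 0.67587596, -0.3244335 , -0.66176626],
       [-0.60162762,  0.27578274, -0.74965865]]), 't': array([-206.01188652, -298.33298018, 1529.53806454])}
top {'intrinsics': array([[422.76197412,   0.        , 285.43732409],
       [  0.        , 422.76197412, 213.3253166 ],
       [  0.        ,   0.        ,   1.        ]]), 'R': array([[ 0.02985247, -0.9993233 ,  0.02148876],
       [-0.99451429, -0.03185126, -0.09963345],
       [ 0.10025048, -0.01839658, -0.99479214]]), 't': array([ -20.73676628,  527.06848226, 1084.22461363])}
```

View pics/top0.png

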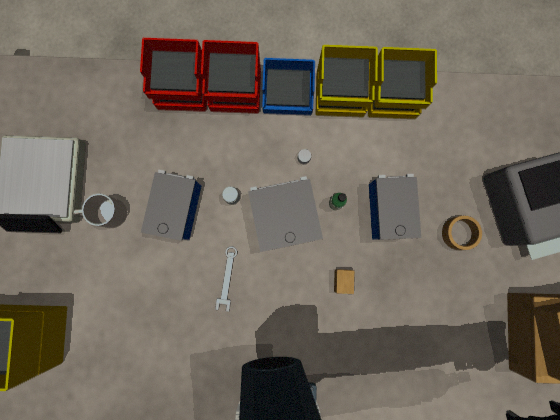

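View pics/scene0.png

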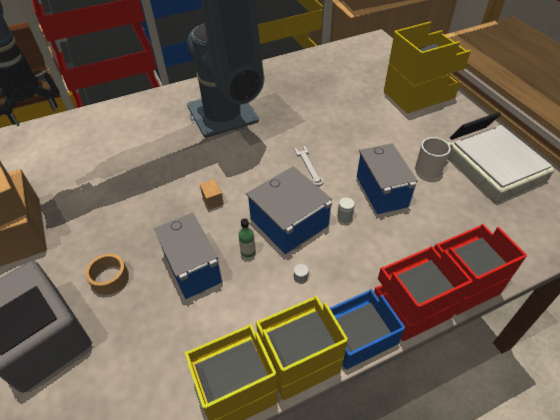

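The wide case is the middle one. In the top view its lid corners are near (248,189), (308,179), (322,240) and (256,252), with the ring at (290,238). The tin (230,195) is to its left, the glue bottle (338,200) to its right, and the wrench and carton are in front.

```bash
cat > h.py <<'E'
import numpy as np,cv2
from bench import ctrl
def w(n,u,v,z):
    c=ctrl.get_calibration(n);R=np.array(c['R']);t=np.array(c['t'])
    d=R.T@np.linalg.inv(c['intrinsics'])@[u,v,1];o=-R.T@t
    return o+d*(z-o[2])/d[2]
E
python3 - <<'E'
from h import *
for p in [(248,189),(308,179),(322,240),(256,252),(290,238)]: print(p,w('top',*p,102).round(1))
print('scene ring',w('scene',275,183,102).round(1))
for n,p,z in [('tin',(230,195),60),('glue',(338,200),60),('carton',(345,281),50),('wrench',(231,250),5),('wr2',(223,308),5),('nL',(197,240),90),('nR',(370,240),90)]: print(n,w('top',*p,z).round(1))
f=cv2.imread('pics/top0.png')[160:270,220:350]
g=cv2.imread('pics/scene0.png')[160:260,235:345]
cv2.imwrite('pics/z.png',np.hstack([cv2.resize(f,(455,385),interpolation=2),cv2.resize(g,(345,385),interpolation=2)]))
print(ctrl.get_calibration('wrist'))
E
```

```text
(248, 189) [577.   90.7 102. ]
(308, 179) [606.8 -56.2 102. ]
(322, 240) [457.4 -94.1 102. ]
(256, 252) [423.5  65.4 102. ]
(290, 238) [459.9 -15.9 102. ]
scene ring [463.2 -12.9 102. ]
tin [566.5 139.   60. ]
glue [ 562.7 -137.5   60. ]
carton [ 357.3 -160.3   50. ]
wrench [427.4 136.4   5. ]
wr2 [276.  150.8   5. ]
nL [448.5 211.4  90. ]
nR [ 461.5 -214.2   90. ]
{'intrinsics': array([[325.1922621 ,   0.        , 279.1722632 ],
       [  0.        , 325.1922621 , 210.18051683],
       [  0.        ,   0.        ,   1.        ]]), 'mount': array([[ 5.09238271e-04, -9.52040209e-01, -3.05972518e-01,
         7.86197455e+01],
       [ 9.99999802e-01,  5.98070568e-04, -1.96583204e-04,
         4.17577466e-01],
       [ 3.70148272e-04, -3.05972357e-01,  9.52040325e-01,
        -1.34821697e+02],
       [ 0.00000000e+00,  0.00000000e+00,  0.00000000e+00,
         1.00000000e+00]])}
```

View pics/z.png

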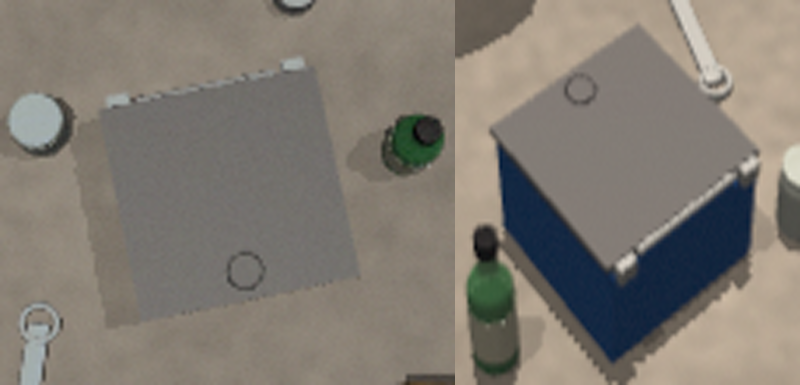

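The zoomed crop puts the ring at top-view pixel (290,237.4), with the front edge running from (260.6,252) to (322.3,239). That gives the mark at about (461,-15) and a case yaw of about 0.22, which nearly matches the tool x axis at 0.232. I'll move above the mark with the fingers shut.

```bash
python3 -m inch '[[0.015,-0.0135,0,0,0],[0.0278,-0.0252,0,0,0],[0.0278,-0.0252,0,0,0],[0.0278,-0.0252,0,0,0],[0.0278,-0.0252,0,0,0],[0.0278,-0.0252,0,0,0],[0.0278,-0.0252,0,0,0],[0.0278,-0.0252,0,0,0]]' 30
python3 -m inch '[[0.0278,-0.0252,0,0,0],[0.0278,-0.0252,0,0,0],[0.0278,-0.0252,0,0,0],[0.0278,-0.0252,0,0,0],[0.0278,-0.0252,0,0,0],[0.0278,-0.0252,0,0,0],[0.0278,-0.0252,0,0,0],[0.015,-0.0135,0,0,0]]'
```

```text
clock: 0.77
tcp_pos: [281.4, -276.2, 238.8]
orientation: [0.993, 0.115, -0.0, -0.0]
contact_force: [0.6, 0.3, 0.7]
grip_width: -0.0
grip_force: 0.0
clock: 1.43
tcp_pos: [442.5, -41.7, 238.6]
orientation: [0.993, 0.117, 0.0, -0.001]
contact_force: [0.5, 0.5, -0.7]
grip_width: 0.001
grip_force: 0.0
```

```bash
python3 -m inch '[[0.012,-0.011,0.01,0,0],[0.012,-0.011,0.02,0,0],[0,0,0.03,0,0],[0,0,0.025,0,0],[0,0,0.015,0,0],[0,0,0,0,0],[0,0,0,0,0],[0,0,0,0,0]]'
python3 - <<'E'
from h import *
s=ctrl.get_state();print(s['tcp_pos'],s['orientation'])
f=ctrl.grab_frame('wrist');cv2.imwrite('pics/w1.png',f[:,:,::-1])
E
```

```text
clock: 2.1
tcp_pos: [460.1, -18.2, 140.3]
orientation: [0.993, 0.116, 0.001, 0.0]
contact_force: [0.3, 0.4, 0.2]
grip_width: -0.002
grip_force: 0.0
[460.11362725 -18.23949986 140.29117595] [9.93299356e-01 1.15568124e-01 6.02782369e-04 1.88340453e-04]
```

View pics/w1.png

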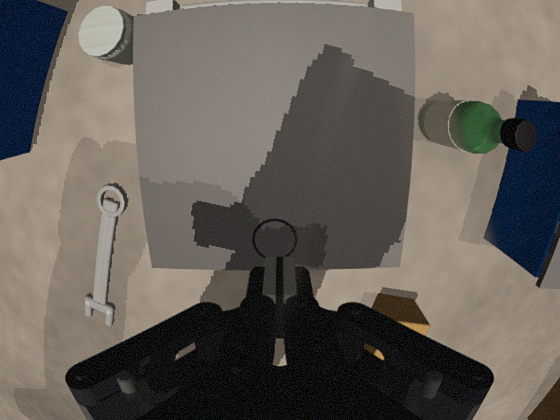

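The wrist view shows the ring at (275,239), the shut fingertips at about (280,265), and the lid square to the tool (front edge from (152,267) to (401,267)). Next I'll project the ring and front corners onto the lid plane.

```bash
cat >> h.py <<'E'
from scipy.spatial.transform import Rotation as Ro
def ww(u,v,z,tcp,q):
    c=ctrl.get_calibration('wrist');K=c['intrinsics'];M=np.array(c['mount'])
    p=np.array([u-K[0,2],v-K[1,2]]);r=np.hypot(*p);a=r/K[0,0]
    d=np.r_[p/r*np.sin(a),np.cos(a)]
    R=Ro.from_quat(q).as_matrix();o=R@M[:3,3]+tcp;d=R@M[:3,:3]@d
    return o+d*(z-o[2])/d[2]
E
python3 - <<'E'
from h import *
s=ctrl.get_state();t=s['tcp_pos'];q=s['orientation'];R=Ro.from_quat(q).as_matrix()
for p in [(275,239),(152,267),(401,267),(134,15),(414,15)]:
    X=ww(*p,102,t,q);print(p,X.round(1),(R.T@(X-t)).round(1))
E
```

```text
(275, 239) [465.3 -15.2 102. ] [ 5.2 -2.  38.9]
(152, 267) [427.5  56.5 102. ] [-15.2 -80.5  38.8]
(401, 267) [463.9 -97.3 102. ] [-15.   77.6  39. ]
(134, 15) [576.3  92.5 102. ] [138.  -81.4  39.2]
(414, 15) [611.4 -60.4 102. ] [137.   75.5  39.3]
```

The mark lies at tool offset (+5,-2). I'll centre on it and come down to just above.

```bash
python3 -m inch '[[0.002,-0.001,0.004,0,0],[0.002,-0.001,0.006,0,0],[0,0,0.006,0,0],[0,0,0.005,0,0],[0,0,0.003,0,0],[0,0,0.001,0,0],[0,0,0,0,0],[0,0,0,0,0]]'
```

```text
clock: 2.82
tcp_pos: [463.0, -15.2, 114.3]
orientation: [0.993, 0.116, -0.0, -0.0]
contact_force: [0.4, -1.5, -0.6]
grip_width: 0.003
grip_force: 0.0
```

```bash
python3 -m inch '[[0,0,0.001,0,0],[0,0,0.001,0,0],[0,0,0.001,0,0],[0,0,0.001,0,0],[0,0,0.001,0,0],[0,0,0,0,0],[0,0,0,0,0],[0,0,0,0,0]]'
```

```text
clock: 3.48
tcp_pos: [463.1, -15.3, 109.5]
orientation: [0.993, 0.116, 0.0, 0.0]
contact_force: [-1.0, -1.6, 1.6]
grip_width: 0.005
grip_force: 0.9
```

```bash
python3 -m inch '[[0,0,0.001,0,0],[0,0,0.0005,0,0],[0,0,0.0005,0,0],[0,0,0.0005,0,0],[0,0,0,0,0],[0,0,0,0,0],[0,0,0,0,0],[0,0,0,0,0]]'
```

```text
clock: 4.15
tcp_pos: [463.1, -15.3, 106.8]
orientation: [0.993, 0.116, 0.0, 0.0]
contact_force: [-1.2, -0.1, 3.2]
grip_width: 0.001
grip_force: 1.4
```

```bash
python3 -m inch '[[0,0,0.0005,0,0],[0,0,0.0005,0,0],[0,0,0.0005,0,0],[0,0,0,0,0],[0,0,0,0,0],[0,0,0,0,0],[0,0,0,0,0],[0,0,0,0,0]]'
```

```text
clock: 4.82
tcp_pos: [463.1, -15.2, 105.3]
orientation: [0.993, 0.116, -0.0, 0.0]
contact_force: [-0.7, -0.6, 3.6]
grip_width: 0.002
grip_force: 1.3
```

```bash
python3 -m inch '[[0,0,0.0004,0,0],[0,0,0.0003,0,0],[0,0,0,0,0],[0,0,0,0,0],[0,0,0,0,0],[0,0,0,0,0],[0,0,0,0,0],[0,0,0,0,0]]'
```

```text
clock: 5.48
tcp_pos: [463.1, -15.3, 104.7]
orientation: [0.993, 0.116, 0.0, 0.0]
contact_force: [-1.1, -0.3, 3.9]
grip_width: -0.001
grip_force: 1.9
```

Travel is now about 5 mm at roughly 4–5 N. I'll back off upward and to the front, then look.

```bash
python3 -m inch '[[0,0,-0.02,0,0],[-0.01,0,-0.035,0,0],[-0.02,0,-0.035,0,0],[-0.02,0,-0.03,0,0],[-0.02,0,-0.01,0,0],[0,0,0,0,0],[0,0,0,0,0],[0,0,0,0,0]]'
python3 - <<'E'
from h import *
s=ctrl.get_state();print(s['tcp_pos'],s['contact_force'])
a=ctrl.grab_frame('wrist')[:,:,::-1];b=ctrl.grab_frame('scene')[130:290,200:400,::-1]
cv2.imwrite('pics/w2.png',np.hstack([cv2.resize(a,(400,300)),cv2.resize(b,(375,300))]))
E
```

```text
clock: 6.15
tcp_pos: [395.2, -31.1, 233.4]
orientation: [0.993, 0.116, -0.0, -0.0]
contact_force: [0.0, 0.5, 0.1]
grip_width: 0.003
grip_force: 0.0
[395.18847017 -31.08210214 233.40125   ] [0.03018227 0.47708685 0.08619048]
```

View pics/w2.png

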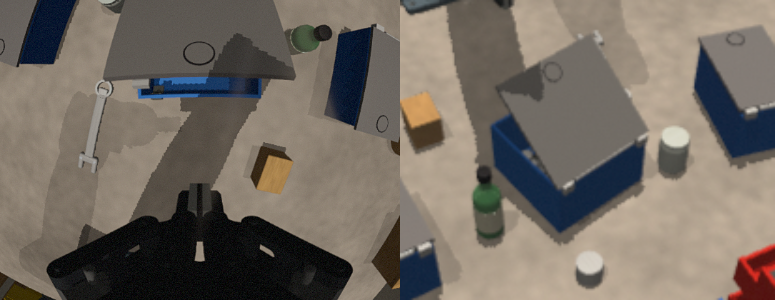

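The lid is ajar: in the wrist half of the picture its front edge runs from (105,75) to (295,78), and the narrow lids are shut. I'll drop in front of and below the edge.

```bash
python3 -m inch '[[0.002,0,0.01,0,0],[0.003,0,0.02,0,0],[0.005,0,0.018,0,0],[0.008,0,0.01,0,0],[0.008,0,0.002,0,0],[0.006,0,0,0,0],[0.004,0,0,0,0],[0.002,0,0,0,0]]'
python3 -m inch '[[0.004,0,0,0,0],[0.005,0,0,0,0],[0.005,0,0,0,0],[0.005,0,0,0,0],[0.005,0,0,0,0],[0.005,0,-0.003,0,0],[0.005,0,-0.004,0,0],[0.005,0,-0.005,0,0]]'
```

```text
clock: 6.92
tcp_pos: [433.3, -22.5, 175.5]
orientation: [0.993, 0.116, 0.001, 0.0]
contact_force: [0.4, -0.2, 1.0]
grip_width: -0.0
grip_force: 0.0
clock: 7.58
tcp_pos: [468.6, -13.7, 186.8]
orientation: [0.993, 0.116, -0.002, 0.0]
contact_force: [-5.0, -0.6, 4.8]
grip_width: 0.002
grip_force: 3.1
```

There are about 5 N in x and 5 N in z, which suggests the edge is jamming by friction against the finger side. I'll back off, set the tip lower, then follow the edge's circle rising slightly faster than the edge.

```bash
python3 -m inch '[[-0.006,0,0,0,0],[-0.006,0,0,0,0],[0,0,0.01,0,0],[0,0,0.012,0,0],[0,0,0.01,0,0],[0,0,0,0,0],[0,0,0,0,0],[0,0,0,0,0]]'
python3 - <<'E'
from h import *
a=ctrl.grab_frame('wrist')[:,:,::-1];b=ctrl.grab_frame('scene')[130:290,200:400,::-1]
cv2.imwrite('pics/w3.png',np.hstack([cv2.resize(a,(400,300)),cv2.resize(b,(375,300))]))
E
```

```text
clock: 8.25
tcp_pos: [457.9, -16.3, 154.1]
orientation: [0.993, 0.116, -0.0, -0.0]
contact_force: [0.3, -0.0, -0.5]
grip_width: 0.001
grip_force: 0.0
```

View pics/w3.png

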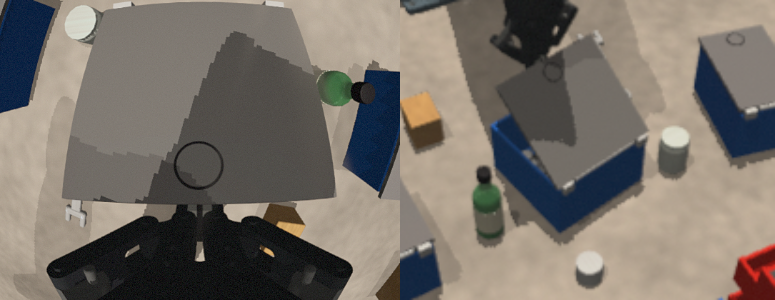

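The fingers sit just in front of the lid edge (edge at row 200 of the wrist half) with the tip below it, and the lid is ajar. Now I push along the arc.

```bash
python3 -m inch '[[0.003,0,0,0,0],[0.003,0,-0.003,0,0],[0.0035,0,-0.006,0,0],[0.0036,0,-0.006,0,0],[0.0038,0,-0.006,0,0],[0.004,0,-0.0055,0,0],[0.0042,0,-0.0053,0,0],[0.0044,0,-0.005,0,0]]'
```

```text
clock: 9.02
tcp_pos: [487.7, -9.5, 192.3]
orientation: [0.993, 0.116, 0.0, 0.0]
contact_force: [0.2, 0.1, -0.4]
grip_width: 0.001
grip_force: 0.2
```

```bash
python3 -m inch '[[0.0047,0,-0.0043,0,0],[0.0049,0,-0.004,0,0],[0.005,0,-0.0038,0,0],[0.0052,0,-0.0035,0,0],[0.0053,0,-0.0033,0,0],[0.0055,0,-0.003,0,0],[0.0056,0,-0.0027,0,0],[0.0057,0,-0.0024,0,0]]'
```

```text
clock: 9.68
tcp_pos: [528.2, 0.2, 218.6]
orientation: [0.993, 0.116, -0.0, -0.0]
contact_force: [-0.2, 0.1, -0.4]
grip_width: 0.002
grip_force: 0.2
```

```bash
python3 -m inch '[[0.0057,0,-0.002,0,0],[0.0058,0,-0.0018,0,0],[0.0058,0,-0.0015,0,0],[0.0058,0,-0.001,0,0],[0.0058,0,-0.0005,0,0],[0.0058,0,0,0,0],[0.0058,0,0,0,0],[0.0055,0,0,0,0]]'
```

```text
clock: 10.35
tcp_pos: [573.0, 10.7, 225.0]
orientation: [0.993, 0.116, -0.0, -0.0]
contact_force: [-0.3, -0.4, -0.1]
grip_width: 0.001
grip_force: 0.1
```

```bash
python3 -m inch '[[0.005,0,0,0,0],[0.0045,0,0,0,0],[0.004,0,0,0,0],[0.004,0,0,0,0],[0.004,0,0,0,0],[0.003,0,0,0,0],[0.002,0,0,0,0],[0,0,0,0,0]]'
python3 - <<'E'
from h import *
a=ctrl.grab_frame('wrist')[:,:,::-1];b=ctrl.grab_frame('scene')[100:260,200:400,::-1]
cv2.imwrite('pics/w4.png',np.hstack([cv2.resize(a,(400,300)),cv2.resize(b,(375,300))]))
E
```

```text
clock: 11.02
tcp_pos: [598.6, 16.8, 225.1]
orientation: [0.993, 0.116, 0.0, -0.0]
contact_force: [-0.3, 0.3, 0.9]
grip_width: 0.001
grip_force: 0.0
```

View pics/w4.png

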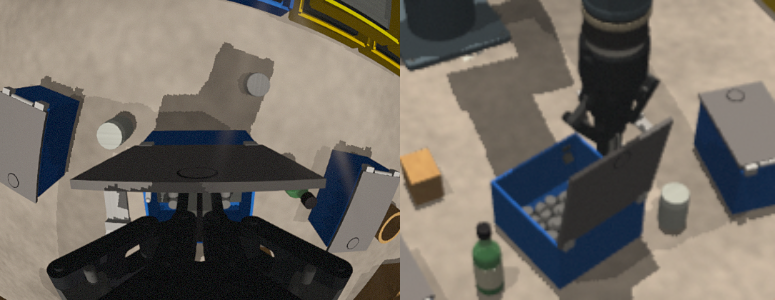

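The lid is about upright, still just at the fingers (its edge at row 185 of the wrist half). I'll push gently past centre.

```bash
python3 -m inch '[[0.003,0,0,0,0],[0.004,0,0,0,0],[0.004,0,0,0,0],[0.004,0,0,0,0],[0.004,0,0,0,0],[0.003,0,0,0,0],[0,0,0,0,0],[0,0,0,0,0]]'
python3 - <<'E'
from h import *
a=ctrl.grab_frame('wrist')[:,:,::-1];b=ctrl.grab_frame('scene')[100:260,200:400,::-1]
cv2.imwrite('pics/w5.png',np.hstack([cv2.resize(a,(400,300)),cv2.resize(b,(375,300))]))
E
```

```text
clock: 11.78
tcp_pos: [619.8, 21.8, 225.0]
orientation: [0.993, 0.116, -0.0, -0.0]
contact_force: [0.3, -0.2, -0.6]
grip_width: 0.002
grip_force: 0.0
```

View pics/w5.png

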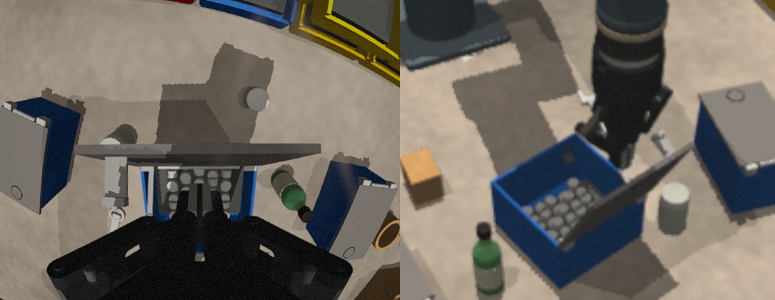

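The lid has dropped back away from the fingers onto its stop (edge at row 150 of the wrist half, and leaning back in the scene half). I'll retreat and check.

```bash
python3 -m inch '[[-0.01,0,0,0,0],[-0.02,0,-0.01,0,0],[-0.025,0,-0.015,0,0],[-0.025,0,-0.02,0,0],[-0.025,0,-0.02,0,0],[-0.02,0,-0.01,0,0],[-0.01,0,0,0,0],[0,0,0,0,0]]'
python3 -m inch '[[-0.02,0,0,0,0],[-0.03,0,0,0,0],[-0.03,0,0,0,0],[-0.02,0,0,0,0],[0,0,0,0,0],[0,0,0,0,0],[0,0,0,0,0],[0,0,0,0,0]]'
python3 - <<'E'
from h import *
a=ctrl.grab_frame('top')[130:340,130:430,::-1];b=ctrl.grab_frame('scene')[100:300,130:430,::-1]
cv2.imwrite('pics/w6.png',np.hstack([cv2.resize(a,(400,280)),cv2.resize(b,(400,280))]))
E
```

```text
clock: 12.55
tcp_pos: [487.1, -9.7, 302.7]
orientation: [0.993, 0.115, 0.002, 0.001]
contact_force: [0.3, -0.3, 0.1]
grip_width: 0.001
grip_force: 0.0
clock: 13.22
tcp_pos: [391.8, -32.1, 299.7]
orientation: [0.993, 0.116, -0.0, -0.0]
contact_force: [1.0, 0.2, 0.4]
grip_width: 0.001
grip_force: 0.0
```

View pics/w6.png

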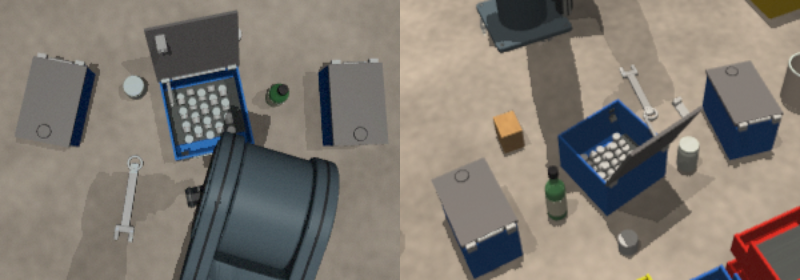

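The wide lid rests back against its stop, both narrow lids are shut, the loose things in view have not moved, and the arm is clear.

```bash
python3 -c "
from bench import ctrl
print(ctrl.job_done())"
```

```text
the job is handed in; nothing more can be done
None
```

The wide case is open with its lid resting back on its stop; the narrow cases stayed shut, the loose things I could see in the last pictures had not moved, the arm is clear, and I handed the job in at about 13 s (no verdict came back).

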